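# Shift the round stop stud through its L-slot gate

## Robot

A 6-joint arm with a two-finger parallel gripper is mounted at the origin on a cart in front of the work surface, level with it; the furniture and walls round the work are solid. World frame = base frame: x ahead of the robot, y to its left, z up, the work surface at z = 0. Lengths are in m, angles in degrees, forces in N, time in s.
With the tool pointing down it reaches from about 0.35 to 0.875 m from the base axis. Payload 4.2 kg.
Tool frame: the origin (TCP) lies on the front face of the gripper's body, between the roots of the fingers; the fingertips stand finger_overhang ahead of it and the grasp point (between the pads) lies 51 mm ahead of it (finger_overhang is the distance from the TCP to the fingertips, in m); z points along the fingers, y is the line along which they close (so a half turn about z gives the same grasp; the last joint's range is limited). The gripper opens to 87 mm and grips with 3 to 60 N. Pads are 19 mm wide; open, the fingers measure 117 mm over their backs; the gripper's body (75 mm by 190 mm) begins 51 mm behind the grasp point.
Start: joints at [-53.365, 22.042, 0.453, 0, -68.411, -14.817], TCP at [0.232, -0.58, 0.292] pointing down, gripper open.
Joint ranges: [-179.83, 179.83], [-69.29, 118.12], [-61.27, 80.66], [-181.25, 117.63], [-171.15, -9.14], [-177.46, 177.46]. Speed limits (degrees/s): [159.86, 159.86, 180, 180, 180, 180].

## Interface

Orientations are given as a 3x3 rotation matrix whose columns are the frame's x, y, z axes.
In Python, from station import sense, capture, camera_model, finish_job, finger_overhang gives the robot as it stands. The module is installed in compiled form; this text tells all that it offers.
- The arm moves only by the tool jog_arm, never from a script. Its argument "rows" is a list that holds one entry, the list of rows, each a list of 4 numbers: the shift along the tool's x, y, z in m, then the turn about the tool's z in rad. A call has 1 to 20 rows; each row shifts and turns the commanded pose from where the row before left it, along the tool's axes as they then stand; what a row does not reach is not made up. A row lasts 1/8 s, in which the tool goes at most 62.5 mm and 10.7 degrees, less where a joint would pass 70% of its speed; a pose out of reach is approached as far as the arm can. A call is refused whole if a number of a shift passes 0.0625 or a number of a turn 0.188, either way. A call with a gripper value outside its range is refused whole. "claw" is the opening, from 0 (shut) to 1 (fully open), set as the call begins (left out, the last holds). The fingers move at their own pace and stop on an object; the grip force is fixed at half the most. Time passes only in rows, so rows that do not move let the fingers close. It gives the time, the measured TCP pose, the force, the opening and the grip force at its end, in the units of the state.
- sense(): the state, without advancing time (a new reading comes with each control period).
- capture(name): name is "side" or "top"; returns the picture (420x560x3 uint8, red, green, blue); there is no depth.
- camera_model(name): a dict with "fovy" (degrees; the focal length in pixels is half the picture's height over the tangent of half this angle, whatever the lens; pixels are square), "cx", "cy" (the principal point, pixels), "eye" and "rotation" of the camera in the world. Camera axes: x right, y down, z forward; pixel columns grow to the right and rows downward; lengths in m; the calibration is good to about 2 mm. A picture is of the moment at which its call begins. camera_model takes no time and is no camera call.
- finish_job(): hands the job in; it is judged then, once.
The state is a dict: "time_s": time; "joints": joint angles; "joint_velocities": joint speeds; "effort": joint torques, N m; "tcp_pos": TCP position; "ee_rot": TCP orientation; "wrist_force": force on the tool from outside, world axes, zero at the start; "moment": the same for the moment, N m; "gripper_width": opening from 0.0 (shut) to 1.0 (fully open); "gripper_force": force on a finger pad.
Only numpy, scipy, OpenCV 4.12 (cv2) and the standard library are available. Lean on these libraries where they do the work, as an engineer would, in place of code of your own. Each camera call takes 0.05 s, during which the arm holds its last target. There are 200 camera calls.

## Task

Change the stop over to its working position: gently push, with the fingertips, the round-headed stud along the long leg of its L-shaped slot to the corner, then round the corner and along the short leg right up to its end. Only push it - do not take the stud between the fingers, lift it out of the slot or tip it. Leave the square-headed stud and everything standing around where they are.

Things in the scene. Friction and masses are not known exactly. Their poses are not given: they have to be found in the camera images.
- gate_plate: bolted-down aluminium plate carrying the round stud, 120 (x) x 100 (y) x 24 mm high; origin at centre of underside. L-slot 16 mm wide, 18 mm deep in its top. Stud's path in the plate frame: long leg along y = +20 mm from x = -35 mm to the corner at x = +35 mm; short leg from there along x = +35 mm towards -y, to y = -30 mm. Place and yaw vary
- gate_plate_corner (a point): corner of the L-slot of the gate plate, on its centre line at the top face: plate (35, 20, 24) mm. The stud has 2 mm play all round; the walls stop it 2 mm past the corner. The inner corner is rounded, radius 5 mm
- gate_plate_end (a point): where the stud's axis stands at the end of the short leg, at the top face: plate (35, -30, 24) mm. The slot's end wall stops it 2 mm farther on
- round_stud: loose steel stud, 0.1 to 0.2 kg: round fluted head 32 mm diameter, 32 mm high, resting on the plate, with a 12 mm pin 15 mm long hanging in the slot. Origin on its axis at the underside of the head (the plate's top face), z up. Starts in the first part of the long leg, from plate x = -30 to -10 mm. Slides with dry friction, about 1 N, and stays where it is left
- mirror_plate: the other aluminium gate plate, same size, its L-slot mirrored (long leg along y = -20 mm, short leg towards +y), carrying the square-headed stud; not to be used
- square_stud: loose steel stud with a square head 28 x 28 x 32 mm, otherwise like the round one; leave it alone. Origin at the underside of the head
- red_vial: vial with a red cap, 21 mm diameter, 46 mm high, standing loose on the worktop beside the gate plate (about 77 mm to the plate's -y side); origin at its underside; leave alone
- black_cup: black bellows suction cup with brass stem, 25 mm diameter, 30 mm high, standing loose about 90 mm to the +x side of the gate plate's centre; origin at its underside; leave alone
- white_vial: vial with a white cap, 21 mm diameter, 46 mm high, standing loose about 77 mm to the mirror plate's +y side; origin at its underside; leave alone
- blue_cup: blue bellows suction cup with brass stem, 25 mm diameter, 30 mm high, standing loose about 90 mm to the +x side of the mirror plate's centre; origin at its underside; leave alone
- bin: folded sheet-steel scrap bin, open top, 112 x 86 x 98 mm high, standing loose on the worktop; origin at the centre of its underside; leave alone
There are look-alikes about, which are no part of the job. What is shaped like the round_stud but orange, pink or red is not meant.

How it is judged:
By the outcome, as a careful person would: the job done as asked, in the order asked, and still so for the second after the job is handed in, with the robot touching nothing.
It also fails if it takes over 38 s, if anything falls off the work surface, if the arm or the gripper's body presses on something with over 40 N, if the wrist force passes 120 N, or if a joint passes its speed limit or range.

## Working session

There is one attempt and no reset: what is moved stays moved. The work goes in short steps, Python scripts to look and compute and a tool call to move; the robot and the scene stay as the last step left them, time stands still between calls to the robot, and variables do not carry over. Pictures are saved under pics/ and viewed, at most 10 in all, crops included, and the job is handed in when it is done.

Besides the shell and the picture viewer there is one more tool, called after ">>>" as name(argument=value, ...) on one line, values as JSON. jog_arm: Moves the arm, as the interface text tells. Its arguments: {"type":"object","properties":{"rows":{"type":"array"},"claw":{"type":"number"}},"required":["rows"]}

```bash
mkdir -p pics; python3 - <<'E'
from station import *
import cv2
print(finger_overhang if not callable(finger_overhang) else finger_overhang())
s=sense();print(s['time_s'],s['tcp_pos'],s['ee_rot'],s['wrist_force'],s['gripper_width'])
for n in('top','side'):
    m=camera_model(n);print(n,m)
    cv2.imwrite(f'pics/{n}0.png',cv2.resize(capture(n)[:,:,::-1],None,fx=1.4,fy=1.4,interpolation=cv2.INTER_CUBIC))
E
```

```text
0.0697
0.0 [ 0.23213204 -0.57979608  0.29117124] [[-9.28435388e-01 -3.71492889e-01 -8.74292688e-04]
 [-3.71493911e-01  9.28433264e-01  1.98704281e-03]
 [ 7.35501400e-05  2.16963527e-03 -9.99997644e-01]] [-0.84893527  0.84765717  0.06094231] 0.9988827473531305
top {'fovy': 57.47221891780571, 'cx': 284.77743905489115, 'cy': 208.0404595059269, 'eye': array([0.15758919, 0.13032281, 0.95710684]), 'rotation': array([[-0.316012  , -0.87601424,  0.36432878],
       [-0.94875156,  0.29284482, -0.11879557],
       [-0.00262519, -0.38319833, -0.92366236]])}
side {'fovy': 52.88630547074936, 'cx': 278.76417850998854, 'cy': 203.38872478465305, 'eye': array([ 0.04226459, -0.55081215,  0.57033874]), 'rotation': array([[ 0.77950653, -0.34197627,  0.52480644],
       [-0.62622992, -0.44463718,  0.64041695],
       [ 0.01434105, -0.82785869, -0.56075336]])}
```

View pics/top0.png

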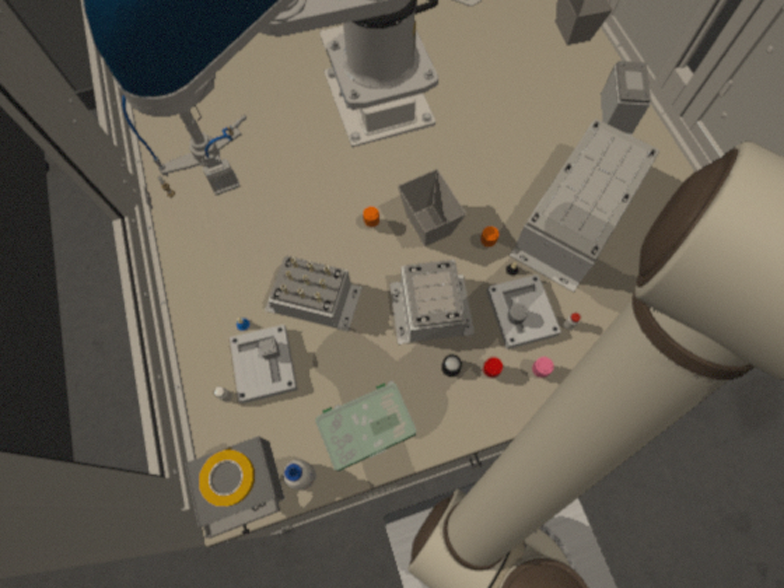

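View pics/side0.png

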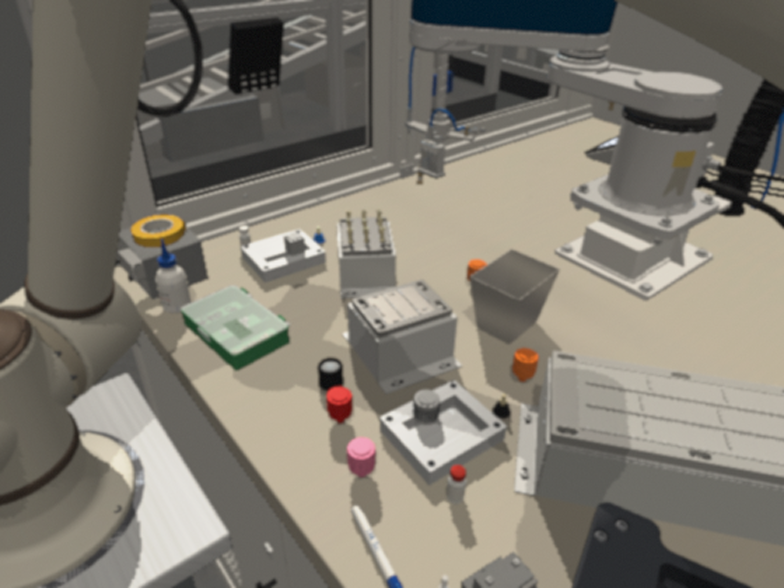

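The top view shows the gate plate at about (524,311), in pixels of the 1.4x picture. The grey round head on it is at (518,312), and the black cup (513,268) and red vial (575,318) stand beside it, as described. These could be mistaken for the stud:
- orange (371,215) and (490,235)
- red (493,367)
- pink (543,366)
- black (452,365)
- square stud (267,345) on the mirror plate

My choice is the grey stud on the gate plate.

```bash
cat > h.py <<'E'
from station import *
import cv2, numpy as np
def K(m): f=210/np.tan(np.radians(m['fovy']/2)); return f
def cast(n,p,z):
    m=camera_model(n);f=K(m);p=np.atleast_2d(p).astype(float)
    d=np.c_[(p[:,0]-m['cx'])/f,(p[:,1]-m['cy'])/f,np.ones(len(p))]@m['rotation'].T
    return m['eye']+d*((z-m['eye'][2])/d[:,2])[:,None]
def proj(n,P):
    m=camera_model(n);q=(np.atleast_2d(P)-m['eye'])@m['rotation'];f=K(m)
    return np.c_[q[:,0]/q[:,2]*f+m['cx'],q[:,1]/q[:,2]*f+m['cy']]
E
python3 - <<'E'
from h import *
t=capture('top');s=capture('side')
for n,im,(cx,cy) in(('top',t,(374,222)),('side',s,(316,308))):
    g=im.min(axis=2)
    h=60
    c=g[cy-h:cy+h,cx-h:cx+h]
    th,b=cv2.threshold(c,0,255,cv2.THRESH_OTSU)
    b=cv2.morphologyEx((c>150).astype('uint8'),cv2.MORPH_OPEN,np.ones((3,3)))
    cs,_=cv2.findContours(b,0,1);k=max(cs,key=cv2.contourArea).reshape(-1,2)+[cx-h,cy-h]
    w=cast(n,k,.024)[:,:2]
    r=cv2.minAreaRect((w*1000).astype('float32'));print(n,th,r)
    np.set_printoptions(precision=1,suppress=True)
a=cv2.resize(t[162:282,314:434,::-1],(400,400),interpolation=2);b=cv2.resize(s[248:368,256:376,::-1],(400,400),interpolation=2)
cv2.imwrite('pics/crop1.png',np.hstack([a,b]))
E
```

```text
Traceback (most recent call last):
ValueError: max() iterable argument is empty
```

```bash
python3 - <<'E'
from h import *
t=capture('top');s=capture('side')
h=60
for n,im,(cx,cy) in(('top',t,(374,222)),('side',s,(316,308))):
    c=im[cy-h:cy+h,cx-h:cx+h].astype(int)
    sat=c.max(2)-c.min(2);v=c.min(2)
    print(n,'plate',im[cy-h:cy+h,cx-h:cx+h][::12,::12].tolist()[5])
    for T in(110,120,130):
        b=((v>T)&(sat<22)).astype('uint8')
        cs,_=cv2.findContours(b,0,1)
        if not cs: continue
        k=max(cs,key=cv2.contourArea).reshape(-1,2)+[cx-h,cy-h]
        w=cast(n,k,.024)[:,:2]
        print(n,T,cv2.minAreaRect((w*1000).astype('float32')))
a=cv2.resize(t[162:282,314:434,::-1],(400,400),interpolation=2);b=cv2.resize(s[248:368,256:376,::-1],(400,400),interpolation=2)
cv2.imwrite('pics/crop1.png',np.hstack([a,b]))
E
```

```text
top plate [[122, 116, 105], [108, 103, 94], [83, 77, 65], [81, 75, 65], [134, 127, 120], [120, 112, 106], [167, 160, 150], [105, 95, 78], [144, 128, 106], [151, 138, 115]]
top 110 ((419.63568115234375, -198.20223999023438), (101.95640563964844, 121.026123046875), 85.83009338378906)
top 120 ((418.7283630371094, -198.77813720703125), (99.06977081298828, 118.7746353149414), 85.39151000976562)
top 130 ((384.0336608886719, -208.38616943359375), (64.5972900390625, 125.15676879882812), 31.563879013061523)
side plate [[191, 181, 158], [191, 180, 157], [171, 168, 162], [227, 225, 220], [138, 135, 131], [172, 169, 163], [215, 211, 204], [185, 181, 174], [178, 175, 169], [109, 102, 90]]
side 110 ((412.6839599609375, -195.41932678222656), (111.81047821044922, 134.56198120117188), 86.58685302734375)
side 120 ((417.0419921875, -196.04293823242188), (110.46015167236328, 124.04309844970703), 86.59940338134766)
side 130 ((417.1962890625, -195.9134979248047), (110.1562728881836, 122.96476745605469), 86.69379425048828)
```

View pics/crop1.png

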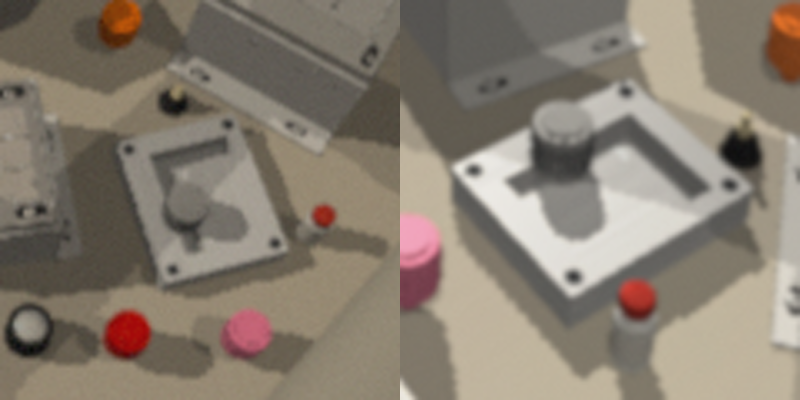

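The crops confirm the choice: a grey fluted round head on the gate plate, at (187,203) in the top crop and (162,122) in the side crop. The slot's long leg runs up to a corner near the black cup, and the short leg runs right towards the vial. Next I'll cross-check this using the screws.

```bash
python3 - <<'E'
from h import *
np.set_printoptions(precision=4,suppress=True)
T=lambda p:np.array(p)*.3+[314,162]
S=lambda p:np.array(p)*.3+[256,248]
# order: (-x,+y),(+x,+y),(+x,-y),(-x,-y)
for n,p in(('top',T([(128,149),(228,125),(275,243),(173,270)])),('side',S([(74,170),(226,91),(330,185),(174,277)]))):
    w=cast(n,p,.024)[:,:2];c=w.mean(0)
    x=(w[1]+w[2]-w[0]-w[3])/2;y=(w[0]+w[1]-w[2]-w[3])/2
    print(n,c,np.linalg.norm(x),np.linalg.norm(y),np.degrees(np.arctan2(x[1],x[0])),np.degrees(np.arctan2(-y[0],y[1])))
print(cast('top',T([(188,199)]),.056),cast('side',S([(162,122)]),.056))
print('vial',cast('top',T([(323,215)]),.046),cast('side',S([(237,298)]),.046),'cup',cast('top',T([(174,95)]),.03),cast('side',S([(342,125)]),.03))
y=np.radians(-4.2);R=np.array([[np.cos(y),-np.sin(y)],[np.sin(y),np.cos(y)]]);c=np.array([.419,-.1975])
for n,z in(('top',T([(188,199)])),('side',S([(162,122)]))):print('stud plate',R.T@(cast(n,z,.056)[0,:2]-c))
for q in((.035,.02),(.035,-.03)):print(c+R@q)
E
```

```text
top [ 0.4182 -0.1991] 0.08334822501271012 0.10313476885273296 -93.73919528192086 -93.2664770133295
side [ 0.417  -0.2007] 0.102911042497979 0.08312611708896424 -3.4618068563966626 -3.7071810518810806
[[ 0.4097 -0.1776  0.056 ]] [[ 0.4047 -0.1813  0.056 ]]
vial [[ 0.3683 -0.2727  0.046 ]] [[ 0.3648 -0.278   0.046 ]] cup [[ 0.5025 -0.2111  0.03  ]] [[ 0.4974 -0.2235  0.03  ]]
stud plate [-0.0107  0.0192]
stud plate [-0.0154  0.0151]
[ 0.4554 -0.1801]
[ 0.4517 -0.23  ]
```

```bash
python3 - <<'E'
from h import *
np.set_printoptions(precision=3,suppress=True)
def tri(a,b):
    A=[];B=[]
    for n,p in(('top',a),('side',b)):
        e=camera_model(n)['eye'];q=cast(n,np.array([p])/1.4,0)[0];d=(q-e)/np.linalg.norm(q-e);M=np.eye(3)-np.outer(d,d);A.append(M);B.append(M@e)
    P,*_=np.linalg.lstsq(np.vstack(A),np.hstack(B),rcond=None);return P,[np.linalg.norm(A[i]@P-B[i]) for i in(0,1)]
y=np.radians(-3.6);R=np.array([[np.cos(y),-np.sin(y)],[np.sin(y),np.cos(y)]]);c=np.array([.4177,-.1998])
for nm,a,b in(('mid -x-y',(467,325),(374,352)),('mid +x-y',(456,263),(455,318)),('big',(527,222),(555,357)),('bin',(462,212),(510,300))):
    P,e=tri(a,b);print(nm,P,e,'plate',R.T@(P[:2]-c))
for q in((-.012,.02),(.035,.02),(.035,-.03)):print(c+R@q)
E
```

```text
mid -x-y [ 0.409 -0.078  0.059] [np.float64(0.0037533646473932687), np.float64(0.0037533646473934777)] plate [-0.017  0.121]
mid +x-y [ 0.527 -0.101  0.072] [np.float64(0.0008530143447623909), np.float64(0.0008530143447614638)] plate [0.103 0.106]
big [ 0.556 -0.25   0.089] [np.float64(0.0008217447286664649), np.float64(0.0008217447286658057)] plate [ 0.141 -0.041]
bin [ 0.605 -0.138  0.095] [np.float64(0.00671030822693588), np.float64(0.006710308226936475)] plate [0.183 0.073]
[ 0.407 -0.179]
[ 0.454 -0.182]
[ 0.451 -0.232]
```

The boxes are at most about 0.09 m high, so the body clears them with the TCP at 0.105. I'll close the claw, align the tool with the plate, and go above the staging point, plate (-55, 20).

>>> jog_arm(rows=[[[0,0,0,0.148],[0,0,0,0.148],[0,0,0,0.147],[-0.007,0.0275,0,0],[-0.007,0.0275,0,0],[-0.007,0.0275,0,0],[-0.007,0.0275,0,0],[-0.007,0.0275,0,0],[-0.007,0.0275,0,0],[-0.007,0.0275,0,0],[-0.007,0.0275,0,0],[-0.007,0.0275,0,0],[-0.007,0.0275,0,0],[-0.007,0.0275,0,0],[-0.007,0.0275,0,0],[-0.007,0.0275,0,0],[-0.007,0.0275,0,0],[-0.0014,-0.0014,0,0],[0,0,0,0],[0,0,0,0]]], claw=0)

```text
time_s: 2.8
tcp_pos: [0.3551, -0.2041, 0.2922]
ee_rot: [[-0.998, 0.063, -0.0], [0.063, 0.998, 0.0], [0.0, 0.0, -1.0]]
wrist_force: [0.3, -1.1, 0.1]
gripper_width: 0.007
gripper_force: 0.0
```

>>> jog_arm(rows=[[[-0.0036,0.014,0,0],[-0.0036,0.014,0,0],[0,0,0.035,0],[0,0,0.035,0],[0,0,0.035,0],[0,0,0.035,0],[0,0,0,0],[0,0,0,0]]])

```text
time_s: 3.8
tcp_pos: [0.3651, -0.1765, 0.1533]
ee_rot: [[-0.998, 0.062, 0.002], [0.062, 0.998, -0.001], [-0.002, -0.0, -1.0]]
wrist_force: [-0.0, -0.0, -0.0]
gripper_width: 0.007
gripper_force: 0.0
```

```bash
python3 - <<'E'
from h import *
s=sense();print(s['time_s'],s['tcp_pos'],s['wrist_force'])
a=[]
tip=s['tcp_pos']+s['ee_rot']@[0,0,.0697]
for n,(cx,cy) in(('top',(374,222)),('side',(316,308))):
    im=capture(n)[cy-60:cy+60,cx-60:cx+60,::-1];im=cv2.resize(im,(400,400),interpolation=2)
    p=(proj(n,tip)[0]-[cx-60,cy-60])*400/120;print(p);cv2.circle(im,tuple(int(v) for v in p),3,(0,255,0),-1);a.append(im)
cv2.imwrite('pics/c2.png',np.hstack(a))
E
```

```text
3.8 [ 0.36512037 -0.17650157  0.15325248] [-0.03920807 -0.01168895 -0.04097966]
[219.07167725 240.95731365]
[ 97.33800158 111.527754  ]
```

View pics/c2.png

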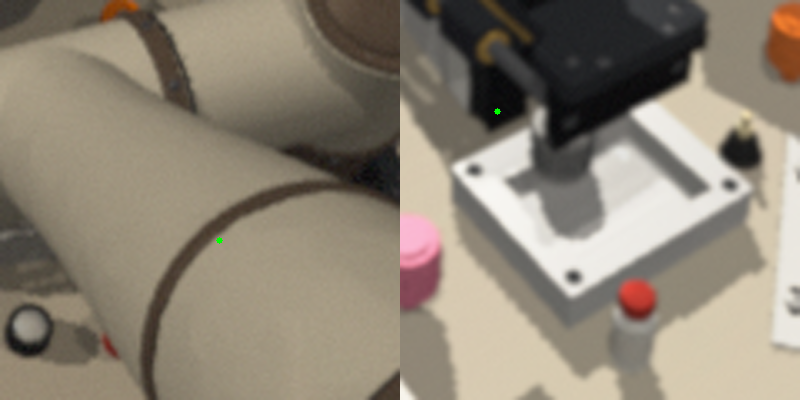

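The side view shows the closed fingertips at about (490,120), just on the -x side of the stud head at (565,145), which matches the projection. The arm hides the plate in the top view. I'll descend and push along +x in plate coordinates, which is tool -x.

>>> jog_arm(rows=[[[0,0,0.016,0],[0,0,0.016,0],[0,0,0.016,0],[0,0,0,0],[0,0,0,0],[-0.003,0,0,0],[-0.003,0,0,0],[-0.003,0,0,0],[-0.003,0,0,0],[-0.003,0,0,0],[-0.003,0,0,0],[-0.003,0,0,0],[-0.003,0,0,0]]])

```text
time_s: 5.52
tcp_pos: [0.3878, -0.1775, 0.1041]
ee_rot: [[-0.998, 0.062, -0.001], [0.062, 0.998, 0.0], [0.001, 0.0, -1.0]]
wrist_force: [-0.5, -0.6, 1.0]
gripper_width: 0.007
gripper_force: 0.6
```

>>> jog_arm(rows=[[[-0.003,0,0,0],[-0.003,0,0,0],[-0.003,0,0,0],[-0.003,0,0,0],[-0.003,0,0,0],[-0.003,0,0,0],[-0.003,0,0,0],[-0.003,0,0,0],[-0.003,0,0,0],[-0.003,0,0,0],[-0.003,0,0,0],[0,0,0,0]]])

```text
time_s: 7.02
tcp_pos: [0.4216, -0.1796, 0.1043]
ee_rot: [[-0.998, 0.062, 0.001], [0.062, 0.998, -0.0], [-0.001, -0.0, -1.0]]
wrist_force: [-0.8, -0.0, 0.0]
gripper_width: 0.011
gripper_force: 0.2
```

```bash
python3 - <<'E'
from h import *
s=sense();print(s['time_s'],s['tcp_pos'],s['wrist_force'])
cx,cy=316,308
im=capture('side')[cy-60:cy+60,cx-60:cx+60,::-1]
cv2.imwrite('pics/c3.png',cv2.resize(im,(480,480),interpolation=2))
E
```

```text
7.025 [ 0.42162007 -0.17959812  0.1042826 ] [-0.7518546  -0.03359571  0.0211885 ]
```

View pics/c3.png

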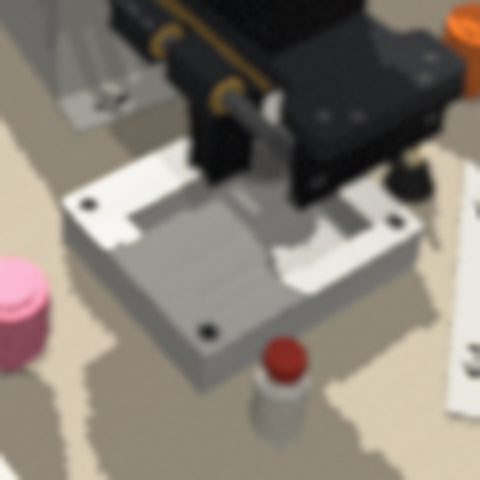

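The stud, at about (265,165), sits ahead of the fingers and is following them along the long leg. I'll go slowly to the corner wall and watch the force.

>>> jog_arm(rows=[[[-0.0015,0,0,0],[-0.0015,0,0,0],[-0.0015,0,0,0],[-0.0015,0,0,0],[0,0,0,0]]])

```text
time_s: 7.7
tcp_pos: [0.4274, -0.1799, 0.1043]
ee_rot: [[-0.998, 0.062, 0.0], [0.062, 0.998, -0.0], [-0.0, -0.0, -1.0]]
wrist_force: [0.0, -0.5, -0.4]
gripper_width: 0.004
gripper_force: 0.2
```

>>> jog_arm(rows=[[[-0.001,0,0,0],[-0.001,0,0,0],[0,0,0,0]]])

```text
time_s: 8.07
tcp_pos: [0.4293, -0.1801, 0.1043]
ee_rot: [[-0.998, 0.062, 0.0], [0.062, 0.998, 0.0], [-0.0, 0.0, -1.0]]
wrist_force: [-0.7, 0.4, 0.4]
gripper_width: 0.003
gripper_force: 0.3
```

>>> jog_arm(rows=[[[-0.001,0,0,0],[0,0,0,0]]])

```text
time_s: 8.32
tcp_pos: [0.4303, -0.1801, 0.1043]
ee_rot: [[-0.998, 0.062, 0.0], [0.062, 0.998, -0.0], [-0.0, -0.0, -1.0]]
wrist_force: [-1.0, 0.6, 0.0]
gripper_width: 0.008
gripper_force: 0.3
```

>>> jog_arm(rows=[[[-0.001,0,0,0],[0,0,0,0]]])

```text
time_s: 8.57
tcp_pos: [0.4312, -0.1802, 0.1042]
ee_rot: [[-0.998, 0.062, 0.0], [0.062, 0.998, 0.0], [0.0, 0.0, -1.0]]
wrist_force: [-1.5, 0.3, 1.1]
gripper_width: 0.004
gripper_force: 0.4
```

>>> jog_arm(rows=[[[-0.001,0,0,0],[0,0,0,0]]])

```text
time_s: 8.82
tcp_pos: [0.4315, -0.1802, 0.1042]
ee_rot: [[-0.998, 0.062, -0.002], [0.062, 0.998, 0.0], [0.002, 0.0, -1.0]]
wrist_force: [-3.2, -0.8, 1.7]
gripper_width: 0.007
gripper_force: 1.5
```

>>> jog_arm(rows=[[[-0.001,0,0,0],[0,0,0,0]]])

```text
time_s: 9.07
tcp_pos: [0.4318, -0.1803, 0.1041]
ee_rot: [[-0.998, 0.063, -0.003], [0.063, 0.998, 0.0], [0.003, 0.0, -1.0]]
wrist_force: [-3.9, 0.7, 3.9]
gripper_width: 0.006
gripper_force: 2.7
```

The wall is reached: the force rises to about 4 N. I'll back off, lift, move to the +y side of the stud and look.

>>> jog_arm(rows=[[[0.006,0,0,0],[0.006,0,0,0],[0,0,-0.03,0],[0,0,-0.03,0],[0,0.022,0,0],[0,0.022,0,0],[-0.018,0,0,0],[-0.018,0,0,0],[0,0,0,0],[0,0,0,0]]])

```text
time_s: 10.32
tcp_pos: [0.4591, -0.1379, 0.164]
ee_rot: [[-0.998, 0.063, -0.001], [0.063, 0.998, 0.0], [0.001, 0.0, -1.0]]
wrist_force: [0.1, -0.5, -0.7]
gripper_width: 0.004
gripper_force: 0.0
```

```bash
python3 - <<'E'
from h import *
s=sense();print(s['time_s'],s['tcp_pos'],s['wrist_force'])
y=np.radians(-3.6);R=np.array([[np.cos(y),-np.sin(y)],[np.sin(y),np.cos(y)]]);c=np.array([.4177,-.1998])
print(R.T@(s['tcp_pos'][:2]-c))
cx,cy=316,308
im=capture('side')[cy-60:cy+60,cx-60:cx+60,::-1]
t=capture('top')[162:282,314:434,::-1]
cv2.imwrite('pics/c4.png',cv2.resize(np.hstack([t,im]),(800,400),interpolation=2))
E
```

```text
10.325 [ 0.45909196 -0.13787015  0.16400356] [ 0.12879006 -0.54149433 -0.71863583]
[0.03742168 0.06440667]
```

View pics/c4.png

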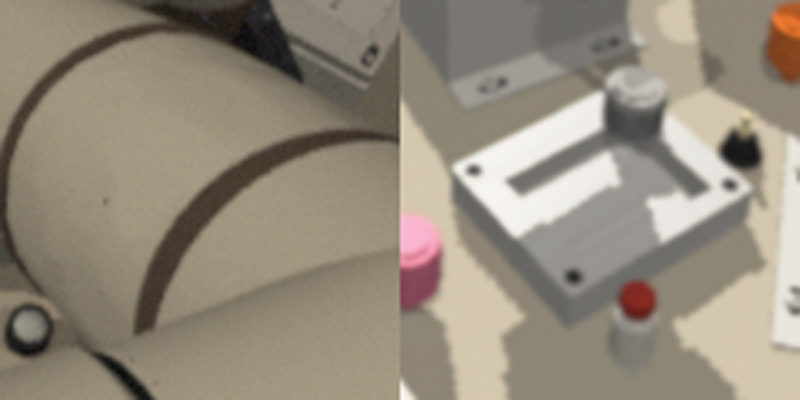

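The stud stands upright at the corner, at (635,105) in the side crop, with the slot clear behind it. I'll descend and push towards plate -y, which is tool -y.

>>> jog_arm(rows=[[[0.001,0,0.02,0],[0,0,0.02,0],[0,0,0.02,0],[0,0,0,0],[0,0,0,0],[0,-0.003,0,0],[0,-0.003,0,0],[0,-0.003,0,0],[0,-0.003,0,0],[0,-0.003,0,0],[0,-0.003,0,0],[0,-0.003,0,0],[0,-0.003,0,0]]])

```text
time_s: 12.05
tcp_pos: [0.4571, -0.1618, 0.1042]
ee_rot: [[-0.998, 0.062, -0.0], [0.062, 0.998, 0.0], [0.001, 0.0, -1.0]]
wrist_force: [-0.4, 1.5, 1.9]
gripper_width: 0.007
gripper_force: 1.0
```

>>> jog_arm(rows=[[[0,-0.003,0,0],[0,-0.003,0,0],[0,-0.003,0,0],[0,-0.003,0,0],[0,-0.003,0,0],[0,0,0,0]]])

```text
time_s: 12.8
tcp_pos: [0.4565, -0.1771, 0.1042]
ee_rot: [[-0.998, 0.062, 0.0], [0.062, 0.998, -0.0], [-0.0, -0.0, -1.0]]
wrist_force: [0.3, 0.3, 0.3]
gripper_width: 0.006
gripper_force: 0.0
```

```bash
python3 - <<'E'
from h import *
cx,cy=316,308
im=capture('side')[cy-60:cy+60,cx-60:cx+60,::-1]
cv2.imwrite('pics/c5.png',cv2.resize(im,(480,480),interpolation=2))
E
```

```text
(no output)
```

View pics/c5.png

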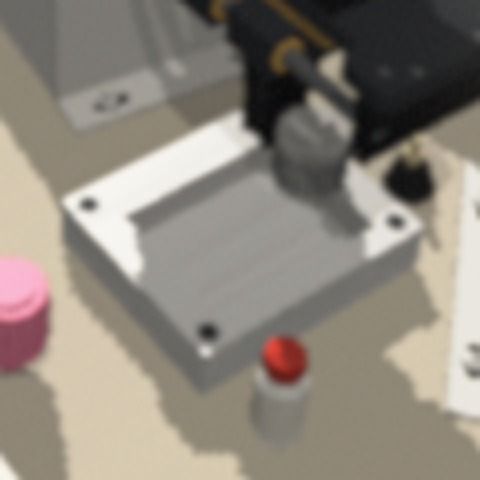

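The stud, at about (310,150), has rounded the corner and is moving along the short leg, upright. I'll continue.

>>> jog_arm(rows=[[[0,-0.003,0,0],[0,-0.003,0,0],[0,-0.003,0,0],[0,-0.003,0,0],[0,-0.003,0,0],[0,-0.003,0,0],[0,-0.0015,0,0],[0,-0.0015,0,0],[0,0,0,0]]])

```text
time_s: 13.98
tcp_pos: [0.4551, -0.1979, 0.1042]
ee_rot: [[-0.998, 0.062, -0.0], [0.062, 0.998, -0.0], [0.0, -0.0, -1.0]]
wrist_force: [0.0, 0.5, 0.1]
gripper_width: 0.006
gripper_force: 0.1
```

>>> jog_arm(rows=[[[0,-0.001,0,0],[0,-0.001,0,0],[0,0,0,0]]])

```text
time_s: 14.35
tcp_pos: [0.455, -0.1998, 0.1042]
ee_rot: [[-0.998, 0.062, -0.0], [0.062, 0.998, -0.0], [0.0, -0.0, -1.0]]
wrist_force: [0.3, 1.4, -0.0]
gripper_width: 0.008
gripper_force: 0.5
```

>>> jog_arm(rows=[[[0,-0.001,0,0],[0,0,0,0]]])

```text
time_s: 14.6
tcp_pos: [0.4549, -0.2008, 0.1042]
ee_rot: [[-0.998, 0.062, 0.0], [0.062, 0.998, -0.0], [-0.0, -0.0, -1.0]]
wrist_force: [-0.0, 0.7, 0.4]
gripper_width: 0.006
gripper_force: 0.5
```

>>> jog_arm(rows=[[[0,-0.001,0,0],[0,0,0,0]]])

```text
time_s: 14.85
tcp_pos: [0.4548, -0.2018, 0.1042]
ee_rot: [[-0.998, 0.062, 0.0], [0.062, 0.998, -0.0], [-0.0, -0.0, -1.0]]
wrist_force: [-0.1, 1.2, 0.7]
gripper_width: 0.007
gripper_force: 0.4
```

>>> jog_arm(rows=[[[0,-0.001,0,0],[0,0,0,0]]])

```text
time_s: 15.1
tcp_pos: [0.4548, -0.2028, 0.1042]
ee_rot: [[-0.998, 0.062, 0.0], [0.062, 0.998, -0.0], [-0.0, -0.0, -1.0]]
wrist_force: [-0.6, 1.2, 0.9]
gripper_width: 0.007
gripper_force: 0.4
```

>>> jog_arm(rows=[[[0,-0.001,0,0],[0,0,0,0]]])

```text
time_s: 15.35
tcp_pos: [0.4547, -0.2038, 0.1042]
ee_rot: [[-0.998, 0.062, -0.0], [0.062, 0.998, -0.0], [0.0, -0.0, -1.0]]
wrist_force: [-0.1, 0.5, 0.7]
gripper_width: 0.005
gripper_force: 0.4
```

>>> jog_arm(rows=[[[0,-0.001,0,0],[0,0,0,0]]])

```text
time_s: 15.6
tcp_pos: [0.4546, -0.2048, 0.1042]
ee_rot: [[-0.998, 0.062, -0.0], [0.062, 0.998, -0.0], [0.0, -0.0, -1.0]]
wrist_force: [-0.5, 0.6, 0.1]
gripper_width: 0.006
gripper_force: 0.4
```

>>> jog_arm(rows=[[[0,-0.001,0,0],[0,0,0,0]]])

```text
time_s: 15.85
tcp_pos: [0.4546, -0.2058, 0.1042]
ee_rot: [[-0.998, 0.062, -0.0], [0.062, 0.998, -0.0], [0.0, -0.0, -1.0]]
wrist_force: [-0.0, 0.7, 0.2]
gripper_width: 0.003
gripper_force: 0.4
```

>>> jog_arm(rows=[[[0,-0.001,0,0],[0,0,0,0]]])

```text
time_s: 16.1
tcp_pos: [0.4545, -0.2068, 0.1042]
ee_rot: [[-0.998, 0.062, -0.0], [0.062, 0.998, -0.0], [0.0, -0.0, -1.0]]
wrist_force: [0.4, 1.3, 0.6]
gripper_width: 0.003
gripper_force: 0.4
```

```bash
python3 - <<'E'
from h import *
cx,cy=316,308
im=capture('side')[cy-60:cy+60,cx-60:cx+60,::-1].copy()
cv2.imwrite('pics/c6.png',cv2.resize(im,(600,600),interpolation=2))
E
```

```text
(no output)
```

View pics/c6.png

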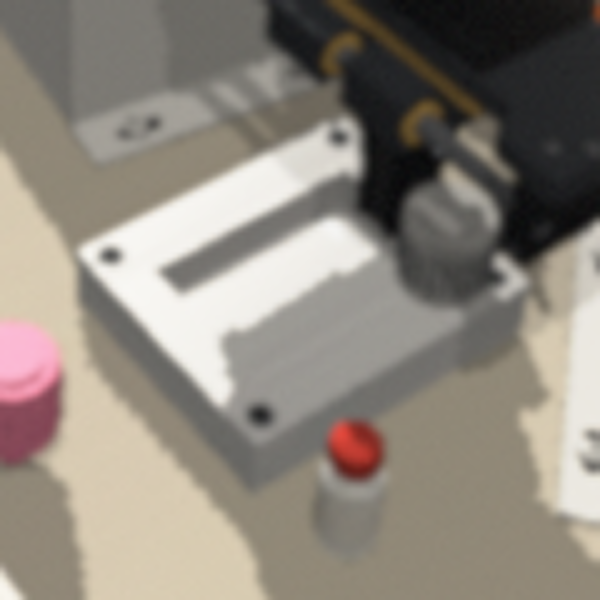

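The stud, at (448,240), is nearly at the end of the short leg, but there is no wall force yet. I'll carry on.

>>> jog_arm(rows=[[[0,-0.001,0,0],[0,0,0,0]]])

```text
time_s: 16.4
tcp_pos: [0.4545, -0.2077, 0.1042]
ee_rot: [[-0.998, 0.062, -0.0], [0.062, 0.998, -0.0], [0.0, -0.0, -1.0]]
wrist_force: [0.0, 1.2, 0.4]
gripper_width: 0.006
gripper_force: 0.4
```

>>> jog_arm(rows=[[[0,-0.001,0,0],[0,0,0,0]]])

```text
time_s: 16.65
tcp_pos: [0.4545, -0.2086, 0.1043]
ee_rot: [[-0.998, 0.062, 0.0], [0.062, 0.998, 0.0], [-0.0, 0.0, -1.0]]
wrist_force: [-0.4, 1.8, 1.3]
gripper_width: 0.006
gripper_force: 1.4
```

>>> jog_arm(rows=[[[0,-0.001,0,0],[0,0,0,0]]])

```text
time_s: 16.9
tcp_pos: [0.4545, -0.209, 0.1045]
ee_rot: [[-0.998, 0.062, 0.0], [0.062, 0.998, 0.001], [-0.0, 0.001, -1.0]]
wrist_force: [-0.9, 7.4, 4.2]
gripper_width: 0.006
gripper_force: 3.5
```

The force shows the end wall is reached. I'll back off, lift clear and check.

>>> jog_arm(rows=[[[0,0.003,0,0],[0,0.006,0,0],[0,0.006,0,0],[0,0,-0.03,0],[0,0,-0.04,0],[0,0,-0.05,0],[0,0.03,0,0],[0,0.03,0,0],[0,0,0,0],[0,0,0,0]]])

```text
time_s: 18.15
tcp_pos: [0.459, -0.1349, 0.2241]
ee_rot: [[-0.998, 0.062, -0.0], [0.062, 0.998, -0.0], [0.0, -0.0, -1.0]]
wrist_force: [0.2, -0.1, 0.6]
gripper_width: 0.01
gripper_force: 0.0
```

```bash
python3 - <<'E'
from h import *
s=sense();print(s['time_s'],s['tcp_pos'],s['wrist_force'])
cx,cy=316,308
im=capture('side')[cy-60:cy+60,cx-60:cx+60,::-1].copy()
cv2.imwrite('pics/c7.png',cv2.resize(im,(600,600),interpolation=2))
y=np.radians(-3.6);R=np.array([[np.cos(y),-np.sin(y)],[np.sin(y),np.cos(y)]]);c=np.array([.4177,-.1998])
print((proj('side',[*(c+R@[.035,-.03]),.056])[0]-[256,248])*5)
E
```

```text
18.15 [ 0.45898666 -0.13492226  0.22414219] [ 0.19227021 -0.06031801  0.64065442]
[446.32988634 207.92040093]
```

View pics/c7.png

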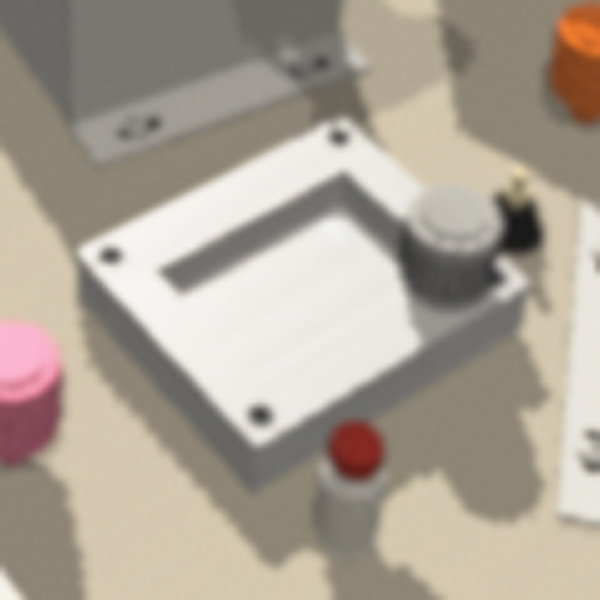

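The stud stands upright at the slot's end. Its head top is at (455,213), against (446,208) projected for the end point. The vial and cup haven't moved and the gripper is clear, so I'll hand in.

```bash
python3 -c "
from station import *
print(finish_job())"
```

```text
the job is handed in; nothing more can be done
None
```

The round stud was pushed along the long leg, round the corner and up against the end wall of the short leg; it stands upright with the gripper clear, and the job was handed in at about 18 s.

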